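# Seat the dust cover on a rolling-mill bearing block

## Robot

A 6-joint arm with a two-finger parallel gripper is mounted at the origin on the work surface. World frame = base frame: x ahead of the robot, y to its left, z up, the work surface at z = 0. Lengths are in m, angles in rad, forces in N, time in s.
With the tool pointing down it reaches from about 0.4 to 0.825 m from the base axis. Payload 7 kg.
Tool frame: the origin (TCP) lies midway between the tips of the shut fingers; the grasp point (between the pads) lies 19 mm behind it; x points along the fingers, z is the direction in which the jaws open and shut, and the axes are right-handed (so a half turn about x gives the same grasp; the last joint's range is limited). The gripper opens to 88 mm and grips with 3 to 60 N. Pads are 19 mm wide; open, the fingers measure 130 mm over their backs; the gripper's body (78 mm by 193 mm) begins 47 mm behind the grasp point.
Start: joints at [-0.917, 0.359, 0.012, 0, -1.224, -0.288], TCP at [0.241, -0.63, 0.227] pointing down, gripper open.
Joint ranges: [-3.07, 3.07], [-1.43, 2.12], [-1.02, 1.25], [-3.03, 1.67], [-3.05, -0], [-3.03, 3.03]. Speed limits (rad/s): [2.39, 2.39, 3.01, 3.14, 3.14, 3.14].

## Interface

Orientations are given as [roll, pitch, yaw] about the fixed x, y, z axes, in that order (R = Rz(yaw) Ry(pitch) Rx(roll)).
In Python, from plant import monitor, viewer, order, models gives the robot as it stands.
- The arm moves only by the tool play_rows, never from a script. Its arguments are lists of equal length, an entry for each row: "claw": the finger opening in cm, from 0 to 8.76; "linear": the shift along the tool's x, y, z in cm, a list of three; "angular": the turn, a rotation vector about the tool's x, y, z in rad, a list of three. A call has 1 to 20 rows; each row is the pose to reach, as a shift and turn from the pose commanded when the call began, along the tool's axes at that moment; what a row does not reach only later rows make up. A row lasts 1/12 s, in which the tool goes at most 41.7 mm and 7.16 degrees, less where a joint would pass 70% of its speed; a pose out of reach is approached as far as the arm can. A call with a gripper value outside its range is refused whole. The fingers move at their own pace and stop on an object; "force" is the grip in N (left out, the last holds). Time passes only in rows, so rows that repeat a pose let the fingers close. It gives the time, the measured TCP pose, the force and the opening at its end, in the units of the state.
- monitor.get_obs(): the state, without advancing time (a new reading comes with each control period).
- viewer.grab_frame(name): name is "scene" or "top" or "wrist"; returns a dict with "image" (384x512x3 uint8, red, green, blue), "range_z" (384x512 float32, m along the optical axis (not along the pixel's ray), 0 where there is no reading), "vertical_fov" (degrees; the focal length in pixels is half the picture's height over the tangent of half this angle, whatever the lens; pixels are square), "cx", "cy" (the principal point, pixels), "T" (4x4, takes a point from camera to world coordinates). Camera axes: x right, y down, z forward; pixel columns grow to the right and rows downward; lengths in m; the calibration is good to about 2 mm. A picture is of the moment at which its call begins.
- order.job_done(): hands the job in, once; it reports no verdict.
Trained networks look in a picture, given as the dict that the camera call returned (one of the last four; its "shot" number tells which), for a name from the list of things; names that differ only in an ending like _2 or _b are one class to them, and where a whole thing is asked for, a point or a joint stands for the part that bears it (a point fixed in the world has none). Each returns a list of dicts, best first, with "p" (0 to 1); they miss things now and then, are a little off and sometimes report something else, mostly with a low value. They report only what shows in the picture. A call takes as long as a camera call. They do not tell look-alikes from the thing itself.
- models.look_for(picture, query): "centre" ([column, row] in pixels, amid what is visible of it).
The state is a dict: "clock": time; "q": joint angles; "qd": joint speeds; "joint_efforts": joint torques, N m; "ee_pos": TCP position; "orientation": TCP orientation; "ft_force": force on the tool from outside, world axes, zero at the start; "ft_torque": the same for the moment, N m; "width": finger opening in m.
Only numpy, scipy, OpenCV 4.12 (cv2) and the standard library are available. Lean on these libraries where they do the work, as an engineer would, in place of code of your own. Each camera call takes 0.05 s, during which the arm holds its last target. There are 200 camera calls.

## Task

One of the two grey bearing blocks still has its round metal dust cover standing proud. Take the wooden pusher with the wide flat foot from the black rubber mat and, holding it upright and centred on that cover, press straight down until the cover is snapped fully home, keeping the pressure on for a moment. Then stand the pusher upright on the black rubber mat again and let go of it.

Things in the scene. Friction and masses are not known exactly. Their poses are not given: they have to be found in the camera images.
- pusher_mid (a point): Loose beech pusher, upright on the mat: 110 mm tall, flat round foot 48 mm wide and 16 mm thick, straight round handle 28 mm thick up to the top, 0.10 to 0.20 kg. Point: on its axis, 55 mm above the foot's flat face; z up along the handle. About 110 mm from it along the mat's y stands a slim wooden punch, 24 mm thick, 95 mm tall, without a foot: not the one to use.
- cover_top (a point): Centre of the upper face of the cover to be seated; z up. An aluminium disc, 52 mm wide, 4 mm thick, black skirt below, on a fixed grey block 40 mm tall (80 by 74 mm, feet 114 mm overall). The face starts 54.5 to 56 mm above the bench; home, it is at 44 mm. The other, identical block has its cover home already.
- cover (a joint): How far that cover has been pressed in, in m: 0 to 0.0015 at the start, 0.012 fully home, where it meets a hard stop. It goes in with a steady push of about 8 N, moves straight down only and stays where it is left.
- mat: Black rubber mat fixed to the bench: 120 mm along its x, 220 mm along its y, 4 mm thick. Origin at the centre of its underside; z up.
Things that resemble listed ones, but are neither listed nor needed, are in the scene too. What is shaped like the part that bears pusher_mid but yellow is not meant.

How it is judged:
On the way:
1. the cover is pressed fully home with the upright pusher centred on it, and held for a moment (value of joint cover above 0.0108 m and contact force between pusher and cover above 2 N and angle between pusher_mid's own z axis and vertical below 0.18 rad and horizontal distance between pusher_mid and cover_top below 0.015 m), for 0.2 s.
At the end, for the whole second after the job is handed in: The cover is home (within 1.2 mm of its stop), and the pusher stands upright (within 10 degrees) and at rest on the black rubber mat, its centre within the mat's edges (value of joint cover above 0.0108 m and x of pusher_mid in the frame of mat between -0.06 and 0.06 m and y of pusher_mid in the frame of mat between -0.11 and 0.11 m and z of pusher_mid in the frame of mat between 0.054 and 0.064 m and angle between pusher_mid's own z axis and vertical below 0.18 rad and linear speed of pusher below 0.02 m/s); the robot touches nothing.
It also fails if it takes over 54 s, if anything falls off the work surface, if the arm or the gripper's body presses on something with over 40 N, if the wrist force passes 120 N, or if a joint passes its speed limit or range.

## Working session

There is one attempt and no reset: what is moved stays moved. The work goes in short steps, Python scripts to look and compute and a tool call to move; the robot and the scene stay as the last step left them, time stands still between calls to the robot, and variables do not carry over. Pictures are saved under pics/ and viewed, about 8 in all and at most 12, crops included, and the job is handed in when it is done.

Besides the shell and the picture viewer there is one more tool, called after "Emit:" as name(argument=value, ...) on one line, values as JSON. play_rows: Moves the arm, as the interface text tells. Its arguments: {"type":"object","properties":{"claw":{"type":"array"},"linear":{"type":"array"},"angular":{"type":"array"},"force":{"type":"number"}},"required":["claw","linear","angular"]}

```bash
mkdir -p pics
cat > h.py <<'E'
import numpy as np,cv2
from plant import monitor,viewer,order,models
from scipy.spatial.transform import Rotation as R
def cam(n,save=None):
    d=viewer.grab_frame(n)
    if save: cv2.imwrite('pics/'+save,cv2.cvtColor(d['image'],cv2.COLOR_RGB2BGR))
    return d
def cloud(d):
    z=d['range_z'];h,w=z.shape;f=h/2/np.tan(np.radians(d['vertical_fov'])/2)
    v,u=np.mgrid[:h,:w]
    P=np.stack([(u-d['cx'])/f*z,(v-d['cy'])/f*z,z],-1)@d['T'][:3,:3].T+d['T'][:3,3]
    P[z==0]=np.nan
    return P
def proj(d,p):
    f=d['range_z'].shape[0]/2/np.tan(np.radians(d['vertical_fov'])/2)
    c=(np.asarray(p)-d['T'][:3,3])@d['T'][:3,:3]
    return c[0]/c[2]*f+d['cx'],c[1]/c[2]*f+d['cy']
def state():
    o=monitor.get_obs()
    print({k:np.round(o[k],4).tolist() for k in('clock','q','ee_pos','orientation','ft_force','width')});return o
E
python3 - <<'E'
from h import *
o=state();print(R.from_euler('xyz',o['orientation']).as_matrix().round(3))
ims=[]
for n in('top','scene'):
    d=cam(n,n+'0.png');P=cloud(d);np.save(n+'0.npy',P);print(n,d['T'].round(3).tolist(),d['vertical_fov'])
    for q in('pusher_mid','cover_top','mat','cover'):
        for r in models.look_for(d,q)[:4]:
            u,v=map(int,r['centre']);print(q,round(r['p'],2),u,v,P[v,u].round(3))
    ims.append(d['image'])
cv2.imwrite('pics/both.png',cv2.cvtColor(np.vstack(ims),cv2.COLOR_RGB2BGR)[:, :])
E
```

```text
{'clock': 0.0, 'q': [-0.9169, 0.3594, 0.0111, -0.0004, -1.2241, -0.2881], 'ee_pos': [0.2412, -0.6299, 0.2256], 'orientation': [0.0803, 1.5692, 2.0167], 'ft_force': [0.2714, -0.3564, -0.1228], 'width': 0.0874}
[[-0.001 -0.934 -0.358]
 [ 0.001 -0.358  0.934]
 [-1.     0.     0.002]]
top [[0.031, -0.991, 0.132, 0.462], [-0.998, -0.024, 0.049, -0.003], [-0.046, -0.133, -0.99, 0.79], [0.0, 0.0, 0.0, 1.0]] 54.51486234203472
pusher_mid 0.92 132 198 [0.534 0.28  0.071]
pusher_mid 0.83 138 134 [0.664 0.277 0.073]
cover_top 0.64 315 216 [ 0.51  -0.081  0.056]
mat 0.69 163 213 [0.511 0.236 0.004]
cover 0.57 318 213 [ 0.516 -0.087  0.054]
scene [[0.239, 0.792, -0.562, 1.224], [0.971, -0.186, 0.151, -0.163], [0.016, -0.581, -0.813, 0.992], [0.0, 0.0, 0.0, 1.0]] 43.22367167394854
pusher_mid 0.9 381 211 [0.676 0.277 0.062]
pusher_mid 0.79 362 167 [0.541 0.28  0.063]
cover_top 0.53 214 183 [ 0.499 -0.086  0.053]
mat 0.65 332 184 [0.531 0.214 0.   ]
cover 0.77 215 187 [nan nan nan]
```

View pics/top0.png

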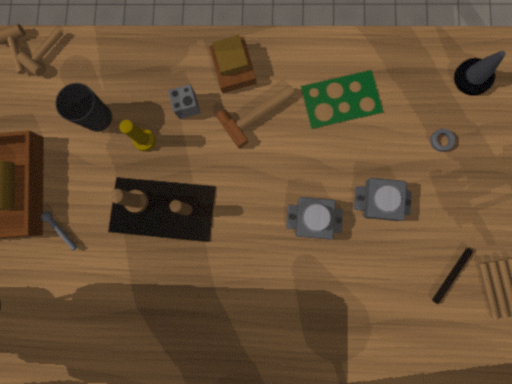

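View pics/scene0.png

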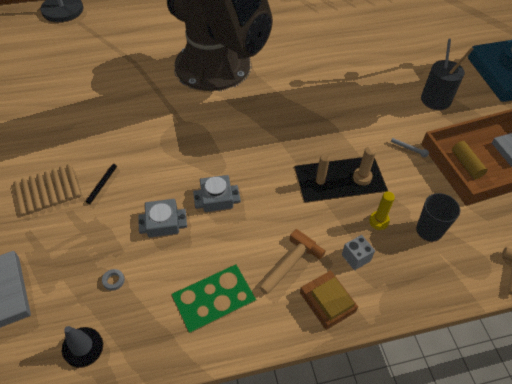

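The top view shows the blocks at (316,217) and (386,199). On the black mat, the footed pusher is at (130,200) and the slim punch at (180,208). The yellow footed one at (138,134) is off the mat. In the scene view, the block at (215,187) seems to have the proud cover. Next I'll measure these and confirm in one crop.

Run:
```python
from h import *
a,b=cv2.imread('pics/top0.png'),cv2.imread('pics/scene0.png')
c=[a[160:250,95:225],a[160:250,280:410],b[135:225,290:420],b[160:250,130:260]]
c=[cv2.resize(x,(390,270),interpolation=cv2.INTER_CUBIC) for x in c]
cv2.imwrite('pics/crop.png',np.vstack([np.hstack(c[:2]),np.hstack(c[2:])]))
T,S=np.load('top0.npy').reshape(-1,3),np.load('scene0.npy').reshape(-1,3)
for n,P in(('top',T),('scene',S)):
    P=P[~np.isnan(P).any(1)]
    for g in((.51,-.085),(.55,-.22)):
        Q=P[np.hypot(*(P[:,:2]-g).T)<.05]
        hi=np.percentile(Q[:,2],97);q=Q[Q[:,2]>.041];t=Q[Q[:,2]>hi-.006]
        print(n,'blk',len(q),hi.round(4),np.median(t,0).round(4),t.min(0).round(3),t.max(0).round(3), np.histogram(Q[:,2],np.arange(.03,.066,.003))[0])
    for g in((.53,.275),(.52,.17)):
        Q=P[np.hypot(*(P[:,:2]-g).T)<.05]
        for lo,h in((.012,.024),(.03,.06),(.06,.09),(.09,.13)):
            q=Q[(Q[:,2]>lo)&(Q[:,2]<h)]
            if len(q):print(n,'pus',g,lo,len(q),q.min(0).round(4),q.max(0).round(4),q.mean(0).round(4))
```

```text
top blk 813 0.0569 [ 0.5081 -0.0849  0.0552] [ 0.483 -0.109  0.052] [ 0.534 -0.06   0.059] [  5  13 159 620 114   0   0  88 408  48   0   0]
top blk 821 0.0458 [ 0.5501 -0.2241  0.0424] [ 0.51  -0.261  0.04 ] [ 0.591 -0.187  0.049] [ 17  26 158 671 451 158   2   0   0   0   0   0]
top pus (0.53, 0.275) 0.012 215 [0.5121 0.2704 0.0124] [0.5572 0.3137 0.0239] [0.5326 0.286  0.0199]
top pus (0.53, 0.275) 0.03 78 [0.5208 0.2798 0.03  ] [0.547  0.296  0.0596] [0.5324 0.2837 0.0447]
top pus (0.53, 0.275) 0.06 86 [0.5207 0.2797 0.0605] [0.5467 0.2964 0.0895] [0.5312 0.2842 0.0753]
top pus (0.53, 0.275) 0.09 230 [0.5206 0.2801 0.0902] [0.5466 0.3063 0.117 ] [0.5335 0.2906 0.1101]
top pus (0.52, 0.17) 0.012 13 [0.5089 0.1731 0.0128] [0.5277 0.1801 0.0232] [0.5169 0.1756 0.0184]
top pus (0.52, 0.17) 0.03 40 [0.5079 0.1731 0.0306] [0.529  0.1852 0.0596] [0.5164 0.1766 0.0443]
top pus (0.52, 0.17) 0.06 47 [0.5077 0.1729 0.06  ] [0.5295 0.1852 0.0897] [0.5171 0.1761 0.0743]
top pus (0.52, 0.17) 0.09 130 [0.508  0.1724 0.0901] [0.5304 0.1954 0.1021] [0.5193 0.1838 0.0982]
scene blk 437 0.0569 [ 0.
[... 368 characters left out ...]
e pus (0.53, 0.275) 0.03 90 [0.5256 0.2797 0.0301] [0.5499 0.3062 0.0594] [0.5417 0.2888 0.0447]
scene pus (0.53, 0.275) 0.06 90 [0.5237 0.2797 0.0607] [0.5485 0.305  0.0898] [0.5418 0.2885 0.0752]
scene pus (0.53, 0.275) 0.09 145 [0.5217 0.2793 0.0901] [0.5496 0.3063 0.1174] [0.5381 0.2911 0.1074]
scene pus (0.52, 0.17) 0.012 27 [0.5116 0.1729 0.0124] [0.5324 0.1938 0.0232] [0.5249 0.1805 0.0174]
scene pus (0.52, 0.17) 0.03 74 [0.5145 0.1724 0.0305] [0.5319 0.1946 0.0598] [0.526  0.1812 0.0453]
scene pus (0.52, 0.17) 0.06 78 [0.5131 0.1728 0.0605] [0.5326 0.1948 0.0893] [0.5258 0.1812 0.0757]
scene pus (0.52, 0.17) 0.09 69 [0.5094 0.1732 0.0904] [0.5314 0.1958 0.1038] [0.5214 0.1838 0.0979]
```

View pics/crop.png

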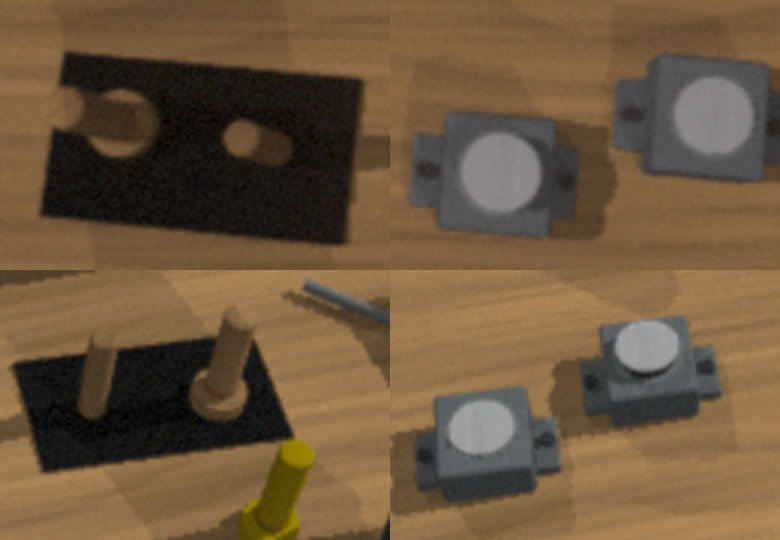

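The crop confirms it. The wide-foot pusher is the left one on the mat in the top view, at about (0.5345, 0.293). The proud cover is on the inner block, at (0.508, -0.085) with its top at 0.055; the other cover is home at about 0.043. I'll go above the pusher with the jaws along x, so they stay clear of the punch.

```bash
cat >> h.py <<'E'
def delta(p,ang=180):
    """tool-axis shift (cm) and rotvec to reach p, tool x down, tool z at world angle ang (deg)"""
    o=monitor.get_obs();M=R.from_euler('xyz',o['orientation'])
    a=np.radians(ang);z=np.array([np.cos(a),np.sin(a),0]);x=np.array([0,0,-1.]);
    G=R.from_matrix(np.stack([x,np.cross(z,x),z],1))
    print('lin',(M.inv().apply(np.array(p)-o['ee_pos'])*100).round(2),'ang',(M.inv()*G).as_rotvec().round(3))
E
python3 - <<'E'
from h import *
delta((.52,-.10,.22));delta((.5345,.293,.22))
E
```

```text
lin [  0.66 -44.98  39.55] ang [-1.205  0.     0.   ]
lin [  0.66 -60.4   75.73] ang [-1.205  0.     0.   ]
```

Emit:
play_rows(claw=[8.7, 8.7, 8.7, 8.7, 8.7, 8.7, 8.7, 8.7, 8.7, 8.7, 8.7, 8.7, 8.7, 8.7, 8.7, 8.7, 8.7, 8.7, 8.7, 8.7], linear=[[0, -3, 2.6], [0, -6, 5.3], [0, -9, 7.9], [0.6, -12, 10.5], [0.6, -15, 13.2], [0.6, -18, 15.8], [0.6, -21, 18.5], [0.6, -24, 21], [0.6, -27, 23.7], [0.6, -30, 26.4], [0.6, -33, 29], [0.6, -36, 31.6], [0.6, -39, 34.3], [0.6, -42, 37], [0.6, -45, 39.6], [0.6, -46.5, 43.2], [0.6, -48, 46.8], [0.6, -49.5, 50.4], [0.6, -51, 54], [0.6, -52.5, 57.6]], angular=[[-0.08, 0, 0], [-0.16, 0, 0], [-0.24, 0, 0], [-0.32, 0, 0], [-0.4, 0, 0], [-0.48, 0, 0], [-0.56, 0, 0], [-0.64, 0, 0], [-0.72, 0, 0], [-0.8, 0, 0], [-0.88, 0, 0], [-0.96, 0, 0], [-1.04, 0, 0], [-1.12, 0, 0], [-1.205, 0, 0], [-1.205, 0, 0], [-1.205, 0, 0], [-1.205, 0, 0], [-1.205, 0, 0], [-1.205, 0, 0]])

```text
clock: 2.17
ee_pos: [0.5254, 0.0973, 0.2209]
orientation: [-2.649, 1.57, 0.493]
ft_force: [2.1, 0.5, 0.2]
width: 0.087
```

Run:
```python
from h import *
state();delta((.5345,.293,.20))
```

```text
{'clock': 2.1667, 'q': [0.5504, 0.1307, -0.3065, 0.0, -1.1328, -0.5502], 'ee_pos': [0.5254, 0.0973, 0.2209], 'orientation': [-2.6486, 1.57, 0.4932], 'ft_force': [2.0708, 0.5485, 0.2004], 'width': 0.087}
lin [  2.1  -19.57  -0.91] ang [ 0.    -0.001  0.   ]
```

Emit:
play_rows(claw=[8.7, 8.7, 8.7, 8.7, 8.7, 8.7, 8.7, 8.7], linear=[[0, -4, -0.2], [0.5, -8, -0.4], [1, -12, -0.6], [1.5, -15.5, -0.8], [2.1, -18, -0.9], [2.1, -19.6, -0.9], [2.1, -19.6, -0.9], [2.1, -19.6, -0.9]], angular=[[0, 0, 0], [0, 0, 0], [0, 0, 0], [0, 0, 0], [0, 0, 0], [0, 0, 0], [0, 0, 0], [0, 0, 0]])

```text
clock: 2.83
ee_pos: [0.5344, 0.2918, 0.1994]
orientation: [0.943, 1.57, -2.198]
ft_force: [0.4, -0.5, 0.6]
width: 0.0867
```

Run:
```python
from h import *
state()
d=cam('wrist','w1.png');P=cloud(d).reshape(-1,3);P=P[~np.isnan(P).any(1)]
Q=P[np.hypot(*(P[:,:2]-(.5345,.293)).T)<.045]
for lo,h in((.012,.024),(.03,.06),(.06,.10),(.105,.13)):
    q=Q[(Q[:,2]>lo)&(Q[:,2]<h)]
    if len(q):print(lo,len(q),q.min(0).round(4),q.max(0).round(4),np.median(q,0).round(4))
delta((.5345,.293,.066))
```

```text
{'clock': 2.8333, 'q': [0.8202, 0.27, -0.1789, 0.0001, -1.1226, -0.8191], 'ee_pos': [0.5344, 0.2918, 0.1994], 'orientation': [0.9429, 1.5701, -2.1975], 'ft_force': [0.4324, -0.5382, 0.6019], 'width': 0.0867}
0.012 578 [0.5095 0.2721 0.0123] [0.5571 0.3117 0.0212] [0.5334 0.285  0.0183]
0.03 128 [0.52   0.2822 0.0301] [0.5471 0.293  0.0598] [0.5335 0.2839 0.0457]
0.06 234 [0.5201 0.282  0.0603] [0.5462 0.2913 0.0998] [0.5335 0.284  0.0818]
0.105 749 [0.5202 0.282  0.1051] [0.5469 0.3086 0.1143] [0.5335 0.2943 0.1121]
lin [13.36 -0.2  -0.  ] ang [ 0.  0. -0.]
```

View pics/w1.png

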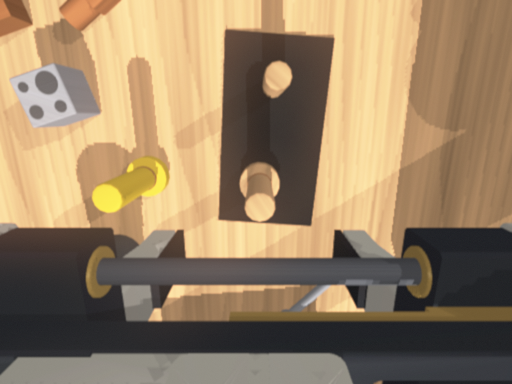

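The wrist view shows the footed pusher at (260,190), midway between the open fingers, with the punch at (278,78). Its axis measures (0.5335, 0.295) and its top 0.112, both as expected. I'll descend and grip.

Emit:
play_rows(claw=[8.7, 8.7, 8.7, 8.7, 8.7, 8.7, 8.7, 3.5, 2.5, 2.5, 2.5, 2.5, 2.5, 2.5, 2.5, 2.5], linear=[[2, -0.3, 0.1], [4.5, -0.3, 0.1], [7.5, -0.3, 0.1], [10.5, -0.3, 0.1], [12.5, -0.3, 0.1], [13.4, -0.3, 0.1], [13.4, -0.3, 0.1], [13.4, -0.3, 0.1], [13.4, -0.3, 0.1], [13.4, -0.3, 0.1], [13.4, -0.3, 0.1], [13.4, -0.3, 0.1], [13.4, -0.3, 0.1], [13.4, -0.3, 0.1], [13.4, -0.3, 0.1], [13.4, -0.3, 0.1]], angular=[[0, 0, 0], [0, 0, 0], [0, 0, 0], [0, 0, 0], [0, 0, 0], [0, 0, 0], [0, 0, 0], [0, 0, 0], [0, 0, 0], [0, 0, 0], [0, 0, 0], [0, 0, 0], [0, 0, 0], [0, 0, 0], [0, 0, 0], [0, 0, 0]], force=45)

```text
clock: 4.22
ee_pos: [0.5336, 0.2944, 0.0655]
orientation: [1.01, 1.571, -2.131]
ft_force: [-0.8, -0.5, -0.3]
width: 0.0324
```

Run:
```python
from h import *
state()
```

```text
{'clock': 4.2167, 'q': [0.8243, 0.3986, -0.3329, 0.0, -0.8394, -0.8242], 'ee_pos': [0.5336, 0.2944, 0.0655], 'orientation': [1.0104, 1.5707, -2.1311], 'ft_force': [-0.8038, -0.4826, -0.274], 'width': 0.0324}
```

Width is 32 mm and may still be closing, so I'll let it finish, then lift.

Emit:
play_rows(claw=[2, 2, 2, 2, 2, 2], linear=[[0, 0, 0], [0, 0, 0], [0, 0, 0], [0, 0, 0], [0, 0, 0], [0, 0, 0]], angular=[[0, 0, 0], [0, 0, 0], [0, 0, 0], [0, 0, 0], [0, 0, 0], [0, 0, 0]], force=45)

```text
clock: 4.72
ee_pos: [0.5336, 0.2944, 0.0655]
orientation: [0.328, 1.571, -2.813]
ft_force: [-0.7, 0.7, 0.8]
width: 0.0275
```

Emit:
play_rows(claw=[2, 2, 2, 2, 2, 2, 2], linear=[[-1, 0, 0], [-3, 0, 0], [-6, 0, 0], [-9, 0, 0], [-12, 0, 0], [-12, 0, 0], [-12, 0, 0]], angular=[[0, 0, 0], [0, 0, 0], [0, 0, 0], [0, 0, 0], [0, 0, 0], [0, 0, 0], [0, 0, 0]])

```text
clock: 5.3
ee_pos: [0.5344, 0.2951, 0.1882]
orientation: [-2.328, 1.566, 0.813]
ft_force: [0.5, 0.3, -3.2]
width: 0.0275
```

Run:
```python
from h import *
state();delta((.508,-.085,.185))
```

```text
{'clock': 5.3, 'q': [0.8242, 0.2778, -0.1948, 0.0001, -1.0937, -0.8242], 'ee_pos': [0.5344, 0.2951, 0.1882], 'orientation': [-2.3281, 1.5663, 0.8135], 'ft_force': [0.4524, 0.3305, -3.2048], 'width': 0.0275}
lin [ 0.19 38.01  2.64] ang [-0.    -0.003  0.003]
```

Emit:
play_rows(claw=[2, 2, 2, 2, 2, 2, 2, 2, 2, 2, 2, 2, 2, 2, 2, 2, 2], linear=[[0, 1, 0.1], [0, 3, 0.2], [0, 6, 0.4], [0, 9, 0.6], [0, 12, 0.8], [0, 15, 1], [0, 18, 1.2], [0, 21, 1.5], [0, 24, 1.7], [0, 27, 1.9], [0, 30, 2.1], [0, 33, 2.3], [0, 35.5, 2.5], [0, 37, 2.6], [0, 38, 2.6], [0, 38, 2.6], [0, 38, 2.6]], angular=[[0, 0, 0], [0, 0, 0], [0, 0, 0], [0, 0, 0], [0, 0, 0], [0, 0, 0], [0, 0, 0], [0, 0, 0], [0, 0, 0], [0, 0, 0], [0, 0, 0], [0, 0, 0], [0, 0, 0], [0, 0, 0], [0, 0, 0], [0, 0, 0], [0, 0, 0]])

```text
clock: 6.72
ee_pos: [0.5069, -0.0863, 0.1849]
orientation: [0.081, 1.569, -3.062]
ft_force: [0.4, 0.0, -2.0]
width: 0.0275
```

Run:
```python
from h import *
state();delta((.508,-.085,.122))
d=cam('scene','s2.png');P=cloud(d);P=P[~np.isnan(P).any(2)]
for lo,h in((.10,.135),(.135,.16),(.16,.19)):
    q=P[(np.hypot(*(P[:,:2]-(.508,-.085)).T)<.045)&(P[:,2]>lo)&(P[:,2]<h)]
    if len(q):print(lo,len(q),q.min(0).round(4),q.max(0).round(4),np.median(q,0).round(4))
w=cam('wrist')
cv2.imwrite('pics/s2.png',cv2.cvtColor(np.vstack([cv2.resize(d['image'][80:260,100:340],(512,384)),w['image']])[:,:],cv2.COLOR_RGB2BGR)[::1])
im=cv2.imread('pics/s2.png');cv2.imwrite('pics/s2.png',cv2.resize(im,None,fx=.78,fy=.78))
```

```text
{'clock': 6.7167, 'q': [0.2135, 0.1276, -0.3978, -0.0002, -1.0467, -0.2148], 'ee_pos': [0.5069, -0.0863, 0.1849], 'orientation': [0.0814, 1.5694, -3.0617], 'ft_force': [0.3685, 0.0118, -2.0147], 'width': 0.0275}
lin [ 6.29 -0.13 -0.12] ang [-0.001  0.001 -0.   ]
0.1 56 [ 0.5109 -0.1096  0.1224] [ 0.5321 -0.0657  0.1348] [ 0.5271 -0.0874  0.1302]
0.135 196 [ 0.4976 -0.1098  0.1353] [ 0.532  -0.0629  0.1598] [ 0.5182 -0.088   0.1401]
0.16 6 [ 0.5182 -0.0901  0.1604] [ 0.5221 -0.0787  0.1655] [ 0.5195 -0.0843  0.1608]
```

View pics/s2.png

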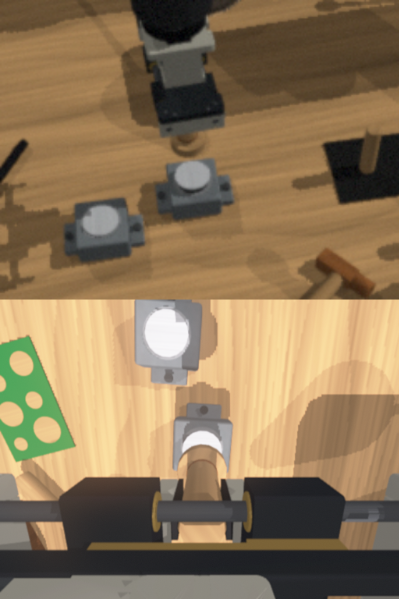

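The pusher hangs upright over the proud cover, and its foot spans y -0.110 to -0.063, so it is centred. Next I'll descend to just above the cover.

Emit:
play_rows(claw=[2, 2, 2, 2, 2, 2, 2], linear=[[1, -0.1, -0.1], [3, -0.1, -0.1], [5, -0.1, -0.1], [6.2, -0.1, -0.1], [6.5, -0.1, -0.1], [6.5, -0.1, -0.1], [6.5, -0.1, -0.1]], angular=[[0, 0, 0], [0, 0, 0], [0, 0, 0], [0, 0, 0], [0, 0, 0], [0, 0, 0], [0, 0, 0]])

```text
clock: 7.4
ee_pos: [0.5091, -0.0842, 0.1208]
orientation: [2.251, 1.571, -0.89]
ft_force: [0.6, -0.3, -1.9]
width: 0.027
```

Emit:
play_rows(claw=[2, 2, 2, 2, 2, 2, 2, 2], linear=[[0.1, 0, 0], [0.2, 0, 0], [0.3, 0, 0], [0.4, 0, 0], [0.5, 0, 0], [0.6, 0, 0], [0.7, 0, 0], [0.7, 0, 0]], angular=[[0, 0, 0], [0, 0, 0], [0, 0, 0], [0, 0, 0], [0, 0, 0], [0, 0, 0], [0, 0, 0], [0, 0, 0]])

```text
clock: 8.07
ee_pos: [0.5089, -0.0847, 0.1141]
orientation: [3.089, 1.57, -0.053]
ft_force: [-2.0, 1.3, 3.8]
width: 0.0278
```

Emit:
play_rows(claw=[2, 2, 2, 2, 2, 2, 2, 2, 2], linear=[[0.1, 0, 0], [0.2, 0, 0], [0.3, 0, 0], [0.4, 0, 0], [0.5, 0, 0], [0.6, 0, 0], [0.7, 0, 0], [0.8, 0, 0], [0.8, 0, 0]], angular=[[0, 0, 0], [0, 0, 0], [0, 0, 0], [0, 0, 0], [0, 0, 0], [0, 0, 0], [0, 0, 0], [0, 0, 0], [0, 0, 0]])

```text
clock: 8.82
ee_pos: [0.5089, -0.0847, 0.1061]
orientation: [3.067, 1.57, -0.074]
ft_force: [-1.3, 1.4, 3.0]
width: 0.0273
```

Emit:
play_rows(claw=[2, 2, 2, 2, 2, 2], linear=[[0.05, 0, 0], [0.1, 0, 0], [0.15, 0, 0], [0.2, 0, 0], [0.2, 0, 0], [0.2, 0, 0]], angular=[[0, 0, 0], [0, 0, 0], [0, 0, 0], [0, 0, 0], [0, 0, 0], [0, 0, 0]])

```text
clock: 9.32
ee_pos: [0.5091, -0.0847, 0.1053]
orientation: [2.87, 1.569, -0.271]
ft_force: [-5.5, 2.2, 17.2]
width: 0.0273
```

The force rises sharply to about 19 N while the TCP stalls at 0.1053 (0.1055 was predicted for home). That is the hard stop, so I'll press slightly more and hold.

Emit:
play_rows(claw=[2, 2, 2, 2, 2, 2, 2, 2, 2], linear=[[0.05, 0, 0], [0.1, 0, 0], [0.1, 0, 0], [0.1, 0, 0], [0.1, 0, 0], [0.1, 0, 0], [0.1, 0, 0], [0.1, 0, 0], [0.1, 0, 0]], angular=[[0, 0, 0], [0, 0, 0], [0, 0, 0], [0, 0, 0], [0, 0, 0], [0, 0, 0], [0, 0, 0], [0, 0, 0], [0, 0, 0]])

```text
clock: 10.07
ee_pos: [0.5092, -0.0849, 0.1052]
orientation: [2.831, 1.569, -0.309]
ft_force: [-8.7, 1.9, 25.2]
width: 0.0273
```

Run:
```python
from h import *
state()
for n in('scene','top'):
    d=cam(n);P=cloud(d)
    if n=='scene':cv2.imwrite('pics/s3.png',cv2.cvtColor(cv2.resize(d['image'][90:260,120:330],(630,510)),cv2.COLOR_RGB2BGR))
    P=P[~np.isnan(P).any(2)]
    Q=P[(np.hypot(*(P[:,:2]-(.508,-.085)).T)<.05)&(P[:,2]>.035)&(P[:,2]<.1)]
    for lo in np.arange(.036,.1,.006):
        q=Q[(Q[:,2]>lo)&(Q[:,2]<lo+.006)]
        if len(q):print(n,lo.round(3),len(q),q.min(0).round(3),q.max(0).round(3))
```

```text
{'clock': 10.0667, 'q': [0.2163, 0.2143, -0.4997, 0.0013, -0.8551, -0.2162], 'ee_pos': [0.5092, -0.0849, 0.1052], 'orientation': [2.8314, 1.5688, -0.3092], 'ft_force': [-8.7218, 1.9105, 25.1574], 'width': 0.0273}
scene 0.036 273 [ 0.483 -0.123  0.036] [ 0.551 -0.048  0.042]
scene 0.042 85 [ 0.499 -0.121  0.042] [ 0.551 -0.052  0.048]
scene 0.048 28 [ 0.51  -0.108  0.048] [ 0.533 -0.061  0.054]
scene 0.054 73 [ 0.511 -0.108  0.055] [ 0.533 -0.061  0.06 ]
scene 0.06 46 [ 0.51  -0.108  0.06 ] [ 0.532 -0.064  0.066]
scene 0.066 11 [ 0.519 -0.096  0.066] [ 0.523 -0.075  0.071]
scene 0.072 3 [ 0.523 -0.087  0.074] [ 0.524 -0.082  0.075]
```

View pics/s3.png

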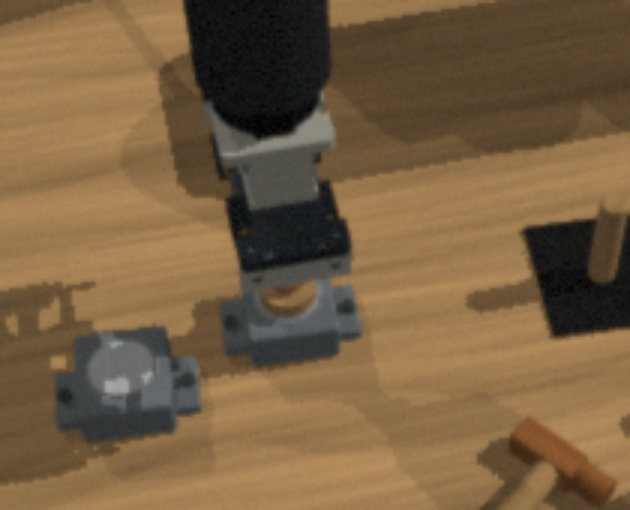

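The foot sits flat on the cover, with its upper edge at about 0.060, so its bottom is at about 0.044: home. I'll lift and check the cover.

Emit:
play_rows(claw=[2, 2, 2, 2, 2, 2, 2, 2], linear=[[-0.4, 0, 0], [-1, 0, 0], [-3, 0, 0], [-6, 0, 0], [-8, 0, 0], [-8.3, 0, 0], [-8.3, 0, 0], [-8.3, 0, 0]], angular=[[0, 0, 0], [0, 0, 0], [0, 0, 0], [0, 0, 0], [0, 0, 0], [0, 0, 0], [0, 0, 0], [0, 0, 0]])

```text
clock: 10.83
ee_pos: [0.5081, -0.0846, 0.1848]
orientation: [-0.514, 1.57, 2.627]
ft_force: [-0.3, 0.5, -3.1]
width: 0.0274
```

Run:
```python
from h import *
state();d=cam('scene');P=cloud(d);P=P[~np.isnan(P).any(2)]
Q=P[(np.hypot(*(P[:,:2]-(.508,-.085)).T)<.05)&(P[:,2]>.03)]
print(np.histogram(Q[:,2],np.arange(.03,.17,.004)))
q=Q[Q[:,2]>.09];print(q.min(0),q.max(0))
for g in((.508,-.085),(.55,-.224)):
    r=np.hypot(*(P[:,:2]-g).T)<.022;r&=P[:,2]<.07;print(np.median(P[r,2]),r.sum())
delta((.5336,.2944,.185))
```

```text
{'clock': 10.8333, 'q': [0.2161, 0.1289, -0.3962, -0.0006, -1.0463, -0.2163], 'ee_pos': [0.5081, -0.0846, 0.1848], 'orientation': [-0.5138, 1.57, 2.6274], 'ft_force': [-0.3496, 0.5061, -3.0938], 'width': 0.0274}
(array([ 27,  97, 380, 267,  44,   0,   0,   0,   0,   0,   0,   0,   0,
         0,   0,   0,   0,   0,   0,   0,   0,   0,   1,   9,  20,  24,
        40, 100,  14,  13,  17,  11,   7,   2]), array([0.03 , 0.034, 0.038, 0.042, 0.046, 0.05 , 0.054, 0.058, 0.062,
       0.066, 0.07 , 0.074, 0.078, 0.082, 0.086, 0.09 , 0.094, 0.098,
       0.102, 0.106, 0.11 , 0.114, 0.118, 0.122, 0.126, 0.13 , 0.134,
       0.138, 0.142, 0.146, 0.15 , 0.154, 0.158, 0.162, 0.166]))
[ 0.47570577 -0.13495462  0.12176695] [ 0.55797444 -0.03618236  0.57577195]
0.04422045634928534 200
0.04377088594100731 226
lin [ -0.07 -37.91  -2.56] ang [-0.     0.002  0.   ]
```

Both covers now read 0.044, so this one is home. The pusher hasn't slipped in the grip, so I'll carry it back to the mat.

Emit:
play_rows(claw=[2, 2, 2, 2, 2, 2, 2, 2, 2, 2, 2, 2, 2, 2, 2, 2, 2], linear=[[0, -1, -0.1], [0, -3, -0.2], [0, -6, -0.4], [0, -9, -0.6], [0, -12, -0.8], [0, -15, -1], [0, -18, -1.2], [0, -21, -1.5], [0, -24, -1.7], [0, -27, -1.9], [0, -30, -2.1], [0, -33, -2.3], [0, -35.5, -2.5], [0, -37, -2.6], [0, -37.3, -2.6], [0, -37.3, -2.6], [0, -37.3, -2.6]], angular=[[0, 0, 0], [0, 0, 0], [0, 0, 0], [0, 0, 0], [0, 0, 0], [0, 0, 0], [0, 0, 0], [0, 0, 0], [0, 0, 0], [0, 0, 0], [0, 0, 0], [0, 0, 0], [0, 0, 0], [0, 0, 0], [0, 0, 0], [0, 0, 0], [0, 0, 0]])

```text
clock: 12.3
ee_pos: [0.5341, 0.2877, 0.1847]
orientation: [0.738, 1.569, -2.404]
ft_force: [-0.1, -0.2, -1.6]
width: 0.0277
```

Emit:
play_rows(claw=[2, 2, 2, 2, 2, 2, 2, 2, 2], linear=[[1, 0, 0], [3, 0, 0], [6, 0, 0], [9, 0, 0], [11, 0, 0], [11.4, 0, 0], [11.6, 0, 0], [11.6, 0, 0], [11.6, 0, 0]], angular=[[0, 0, 0], [0, 0, 0], [0, 0, 0], [0, 0, 0], [0, 0, 0], [0, 0, 0], [0, 0, 0], [0, 0, 0], [0, 0, 0]])

```text
clock: 13.05
ee_pos: [0.5356, 0.2887, 0.0711]
orientation: [-2.477, 1.568, 0.665]
ft_force: [0.0, -0.1, -1.6]
width: 0.0275
```

Run:
```python
from h import *
state()
d=cam('scene');P=cloud(d);P=P[~np.isnan(P).any(2)]
for lo,h in((.006,.014),(.014,.024),(.03,.06)):
    q=P[(np.hypot(*(P[:,:2]-(.5336,.29)).T)<.045)&(P[:,2]>lo)&(P[:,2]<h)];print(lo,len(q),q.min(0),q.max(0))
```

```text
{'clock': 13.05, 'q': [0.8153, 0.3894, -0.3324, 0.0005, -0.8467, -0.8158], 'ee_pos': [0.5356, 0.2887, 0.0711], 'orientation': [-2.4766, 1.5684, 0.6648], 'ft_force': [0.0457, -0.0985, -1.5602], 'width': 0.0275}
0.006 83 [0.49191525 0.25001692 0.00600161] [0.5758815  0.33375767 0.01370563]
0.014 64 [0.51229474 0.26400275 0.01403019] [0.56044206 0.30921719 0.02391969]
0.03 74 [0.5274609  0.27305245 0.03013419] [0.55244915 0.29541237 0.05915478]
```

About 5 mm is left, so I'll lower until the force shows contact.

Emit:
play_rows(claw=[2, 2, 2, 2, 2, 2, 2, 2], linear=[[0.1, 0, 0], [0.2, 0, 0], [0.3, 0, 0], [0.4, 0, 0], [0.45, 0, 0], [0.5, 0, 0], [0.5, 0, 0], [0.5, 0, 0]], angular=[[0, 0, 0], [0, 0, 0], [0, 0, 0], [0, 0, 0], [0, 0, 0], [0, 0, 0], [0, 0, 0], [0, 0, 0]])

```text
clock: 13.77
ee_pos: [0.5348, 0.2885, 0.0655]
orientation: [-2.808, 1.57, 0.334]
ft_force: [-2.9, -0.8, 6.6]
width: 0.0277
```

Contact is about 8 N. I'll ease up slightly, open and retreat.

Emit:
play_rows(claw=[2, 2, 3, 3.5, 5, 7, 8.7, 8.7, 8.7, 8.7, 8.7, 8.7, 8.7, 8.7, 8.7, 8.7], linear=[[-0.05, 0, 0], [-0.05, 0, 0], [-0.05, 0, 0], [-0.05, 0, 0], [-0.05, 0, 0], [-0.05, 0, 0], [-0.05, 0, 0], [-0.05, 0, 0], [-0.05, 0, 0], [-0.05, 0, 0], [-0.05, 0, 0], [-0.05, 0, 0], [-0.05, 0, 0], [-0.05, 0, 0], [-0.05, 0, 0], [-0.05, 0, 0]], angular=[[0, 0, 0], [0, 0, 0], [0, 0, 0], [0, 0, 0], [0, 0, 0], [0, 0, 0], [0, 0, 0], [0, 0, 0], [0, 0, 0], [0, 0, 0], [0, 0, 0], [0, 0, 0], [0, 0, 0], [0, 0, 0], [0, 0, 0], [0, 0, 0]])

```text
clock: 15.1
ee_pos: [0.5346, 0.2884, 0.0651]
orientation: [-0.55, 1.571, 2.592]
ft_force: [-0.7, 0.3, 0.2]
width: 0.0867
```

Emit:
play_rows(claw=[8.7, 8.7, 8.7, 8.7, 8.7, 8.7, 8.7, 8.7, 8.7, 8.7], linear=[[-1, 0, 0], [-2, 0, 0], [-4, 0, 0], [-7, 0, 0], [-10, 0, 0], [-13, 0, 0], [-16, 0, 0], [-16, 0, 0], [-16, 0, 0], [-16, 0, 0]], angular=[[0, 0, 0], [0, 0, 0], [0, 0, 0], [0, 0, 0], [0, 0, 0], [0, 0, 0], [0, 0, 0], [0, 0, 0], [0, 0, 0], [0, 0, 0]])

```text
clock: 15.93
ee_pos: [0.5344, 0.2883, 0.2258]
orientation: [-2.019, 1.57, 1.123]
ft_force: [-0.2, -0.9, -0.9]
width: 0.0868
```

Run:
```python
from h import *
state()
w=cam('wrist');s=cam('scene')
cv2.imwrite('pics/end.png',cv2.cvtColor(np.hstack([cv2.resize(w['image'],(400,300)),cv2.resize(s['image'],(400,300))]),cv2.COLOR_RGB2BGR))
for n,d in(('w',w),('s',s)):
  P=cloud(d);P=P[~np.isnan(P).any(2)]
  for lo,h in((.012,.024),(.03,.06),(.06,.1),(.1,.125)):
    q=P[(np.hypot(*(P[:,:2]-(.5336,.29)).T)<.04)&(P[:,2]>lo)&(P[:,2]<h)]
    if len(q):print(n,lo,len(q),q.min(0).round(4),q.max(0).round(4))
```

```text
{'clock': 15.9333, 'q': [0.8158, 0.2481, -0.1461, -0.0004, -1.1754, -0.8159], 'ee_pos': [0.5344, 0.2883, 0.2258], 'orientation': [-2.0185, 1.5696, 1.1229], 'ft_force': [-0.2139, -0.8562, -0.8663], 'width': 0.0868}
w 0.012 497 [0.5105 0.2661 0.012 ] [0.5577 0.3052 0.0233]
w 0.03 96 [0.5214 0.2762 0.0304] [0.547  0.2849 0.0599]
w 0.06 175 [0.521  0.2762 0.06  ] [0.5472 0.2855 0.0998]
w 0.1 650 [0.5209 0.2762 0.1005] [0.5472 0.3025 0.1142]
s 0.012 147 [0.5128 0.2639 0.0122] [0.5607 0.3121 0.0238]
s 0.03 90 [0.5244 0.2732 0.0302] [0.5498 0.3007 0.06  ]
s 0.06 121 [0.5291 0.2729 0.0601] [0.551  0.299  0.0994]
s 0.1 115 [0.5229 0.2739 0.1002] [0.5486 0.3018 0.117 ]
```

View pics/end.png

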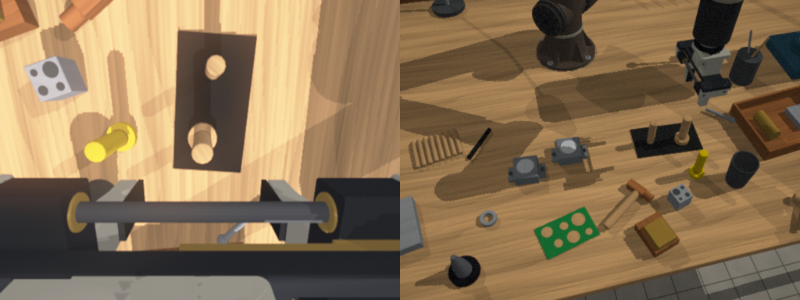

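The pusher stands upright on the mat, at (202,145) in the wrist view. Its axis is the same at every height, about (0.534, 0.289), and the gripper is clear. I'll hand it in.

```bash
python3 -c "
from plant import order
print(order.job_done())"
```

```text
the job is handed in; nothing more can be done
None
```

The cover is pressed fully home and the pusher is standing upright on the black mat again, released. I handed the job in at about 16 s; it gives no verdict.

- **Cover:** I pressed the proud cover with the wide-foot pusher centred on it, within about 2 mm. The push met the hard stop at about 19 N. I then held it there for more than 0.7 s, rising to about 28 N. Afterwards it measured 44.2 mm above the bench, against 43.8 mm for the cover that was already home.
- **Pusher:** it stands at about (0.534, 0.289), roughly 6 mm from where it started. Its axis is vertical to within the camera accuracy.
- **Robot:** the gripper is open, with its fingertips about 11 cm above the top of the pusher.

No check failed. The wrist and scene cameras differed by about 2 mm on the pusher's position, which is within the stated calibration error.

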